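# Snap the broad-footed kickstand over to its other stop

### The job

Two bicycle kickstands have just been put together with new springs and sit upside down on their plywood bases on the bench. Try the spring of the one with the broad flat foot: push its leg over past the middle so that it snaps to its other stop, and leave it resting there. Leave the plain kickstand, the one without a foot, as it is.

Things in the scene. Friction and masses are not known exactly. Their poses are not given: they have to be found in the camera images.
- broad_stand: Kickstand to work, fixed to the bench: plywood base 120 x 70 x 18 mm (origin under its centre on the bench, x along the 120 mm side, z up). The 14 mm round leg pivots 64 mm above the origin between two ears (80 mm high) and swings in the base's x-z plane; spring on the +y side. It ends, 95 mm from the pivot, in a flat foot square to the leg: 50 mm wide (y), 24 across, 8 thick.
- broad_leg (a joint): Angle of the footed leg: 0 at the start, leaning 28 degrees to the base's +x (foot centre 45 mm out, 148 mm high; outermost edge 57 mm out, 146 mm high); 0.489 upright (top 163 mm high); 0.977 at the other stop, leaning 28 degrees to -x. The spring pulls it back below 0.489 and on to the other stop beyond. A level push at the foot takes about 3 to 9 N.
- plain_stand: The bystander, fixed to the bench: a kickstand with the same base, axes, pivot, spring and size of leg, but the leg ends in a plain round tip with no foot (tip 45 mm out on its base's +x side, 148 mm high). To be left alone.
- plain_leg (a joint): Angle of the plain leg, counted the same way: 0 at its start stop (leaning to its base's +x), where it must stay; 0.977 at the other stop.
Mind the look-alikes: they are no part of the job. What is shaped like the broad_stand but red is not meant.

How it is judged:
By the outcome, as a careful person would: the job done as asked, in the order asked, and still so for the second after the job is handed in, with the robot touching nothing.
It also fails if it takes over 29 s, if anything falls off the work surface, if the arm or the gripper's body presses on something with over 40 N, if the wrist force passes 120 N, or if a joint passes its speed limit or range.

### The arm

A 6-joint arm with a two-finger parallel gripper is mounted at the origin on a cart in front of the work surface, level with it; the furniture and walls round the work are solid. World frame = base frame: x ahead of the robot, y to its left, z up, the work surface at z = 0. Lengths are in m, angles in degrees, forces in N, time in s.
With the tool pointing down it reaches from about 0.275 to 0.975 m from the base axis. Payload 8.4 kg.
Tool frame: the origin (TCP) lies between the finger pads; the fingertips stand 8 mm ahead of it and the grasp point (between the pads) lies 11 mm behind it; z points along the fingers, y is the direction in which the jaws open and shut (so a half turn about z gives the same grasp; the last joint's range is limited). The gripper opens to 92 mm and grips with 3 to 60 N. Pads are 20 mm wide; open, the fingers measure 128 mm over their backs; the gripper's body (75 mm by 189 mm) begins 69 mm behind the grasp point.
Start: joints at [-75.768, 20.225, 93.587, -0, 66.188, -0.138], TCP at [0.155, -0.605, 0.223] pointing down, gripper open.
Joint ranges: [-150.9, 150.9], [-52.94, 120.26], [3.33, 152.33], [-74.26, 254.26], [0, 154.13], [-172.89, 172.89]. Speed limits (degrees/s): [127.2, 127.2, 159.86, 180, 180, 180].

### API

Orientations are given as a 3x3 rotation matrix whose columns are the frame's x, y, z axes.
In Python, from workcell import telemetry, camera, camera_params, env gives the robot as it stands. The module is installed in compiled form; this text tells all that it offers.
- The arm moves only by the tool apply_moves, never from a script. Its arguments are lists of equal length, an entry for each row: "slide": the shift along the tool's x, y, z in units of 200 mm (1.0 is 200 mm), a list of three; "delta_rot": the turn, a rotation vector about the tool's x, y, z in units of 30 degrees (1.0 is 30 degrees), a list of three. In form: {"slide": [[dx, dy, dz], ...], "delta_rot": [[rx, ry, rz], ...]}. A call has 1 to 8 rows; each row shifts and turns the commanded pose from where the row before left it, along the tool's axes as they then stand; what a row does not reach is not made up. A row lasts 1/8 s, in which the tool goes at most 62.5 mm and 10.7 degrees, less where a joint would pass 70% of its speed; a pose out of reach is approached as far as the arm can. A call with a number of a shift or a turn outside -1 to 1 is refused whole. A call with a gripper value outside its range is refused whole. "jaw" is the opening, from 0 (shut) to 1 (fully open), set as the call begins (left out, the last holds). The fingers move at their own pace and stop on an object; the grip force is fixed at half the most. Time passes only in rows, so rows that do not move let the fingers close. It gives the time, the measured TCP pose, the force and the opening at its end, in the units of the state.
- telemetry.get_state(): the state, without advancing time (a new reading comes with each control period).
- camera(name): name is "scene" or "top" or "wrist"; returns (picture, depth): 384x512x3 uint8, red, green, blue; 384x512 float32, m along the optical axis (not along the pixel's ray), 0 where there is no reading.
- camera_params(name): a dict with "intrinsics" (3x3 intrinsics, pixels), "xyz" and "rotation" of the camera in the world. Camera axes: x right, y down, z forward; pixel columns grow to the right and rows downward; lengths in m; the calibration is good to about 2 mm. A picture is of the moment at which its call begins: read the wrist's pose just before it. camera_params takes no time and is no camera call; for the wrist camera it gives the pose at the moment of the call.
- env.job_done(): hands the job in, once; it reports no verdict.
The state is a dict: "t": time; "joint_pos": joint angles; "dq": joint speeds; "joint_efforts": joint torques, N m; "tcp_pos": TCP position; "eef_rot": TCP orientation; "wrist_force": force on the tool from outside, world axes, zero at the start; "wrist_torque": the same for the moment, N m; "width": opening from 0.0 (shut) to 1.0 (fully open).
Only numpy, scipy, OpenCV 4.12 (cv2) and the standard library are available. Lean on these libraries where they do the work, as an engineer would, in place of code of your own. Each camera call takes 0.05 s, during which the arm holds its last target. There are 200 camera calls.

## Working session

There is one attempt and no reset: what is moved stays moved. The work goes in short steps, Python scripts to look and compute and a tool call to move; the robot and the scene stay as the last step left them, time stands still between calls to the robot, and variables do not carry over. Pictures are saved under pics/ and viewed, about 8 in all and at most 12, crops included, and the job is handed in when it is done.

Besides the shell and the picture viewer there is one more tool, called after ">>>" as a command line: name --argument value ..., lists and objects as JSON in quotes. apply_moves: Moves the arm, as the interface text tells. Shifts and turns lie within -1 to 1; 1 stands for 200 mm of shift or 30 degrees of turn. Its arguments: {"type":"object","properties":{"slide":{"type":"array"},"delta_rot":{"type":"array"},"jaw":{"type":"number"}},"required":["slide","delta_rot"]}

```bash
mkdir -p pics; python3 - <<'E'
from workcell import telemetry, camera, camera_params
import numpy as np, cv2
s=telemetry.get_state(); print(s)
for n in("scene","top"):
    p,d=camera(n); c=camera_params(n); print(n,c)
    np.savez(f"{n}.npz",p=p,d=d,K=c["intrinsics"],t=c["xyz"],R=c["rotation"])
    cv2.imwrite(f"pics/{n}0.png",p[:,:,::-1])
E
```

```text
{'t': 0.0, 'joint_pos': array([-7.57684766e+01,  2.02632628e+01,  9.36273547e+01, -1.07186020e-03,
        6.61889070e+01, -1.39036745e-01]), 'dq': array([-0.01219555, -0.0732778 , -0.05413043, -0.04978031,  0.05527328,
       -0.02976136]), 'joint_efforts': array([-2.61511515e-03, -5.93841505e+01, -3.34216762e+01,  6.97144051e-02,
        2.35279341e-02, -1.57070358e-04]), 'tcp_pos': array([ 0.15498089, -0.60498755,  0.22186809]), 'eef_rot': array([[ 9.68708936e-01,  2.48199254e-01, -3.57807567e-04],
       [ 2.48199511e-01, -9.68708008e-01,  1.34115860e-03],
       [-1.37364923e-05, -1.38799998e-03, -9.99999037e-01]]), 'wrist_force': array([1.12629303, 0.5795865 , 0.591617  ]), 'wrist_torque': array([ 0.01563471, -0.02616807, -0.02797779]), 'width': 0.9980299913383858}
scene {'intrinsics': array([[469.60406597,   0.        , 249.00240181],
       [  0.        , 469.60406597, 186.75773052],
       [  0.        ,   0.        ,   1.        ]]), 'xyz': array([-0.02215326,  0.68978755,  0.83570614]), 'rotation': array([[-0.85410902, -0.31466023,  0.41410957],
       [-0.51989606,  0.53851078, -0.66310951],
       [-0.01434827, -0.78166175, -0.62353752]])}
top {'intrinsics': array([[368.46245932,   0.        , 254.52212759],
       [  0.        , 368.46245932, 190.15969312],
       [  0.        ,   0.        ,   1.        ]]), 'xyz': array([ 0.40608978, -0.14206091,  0.92352902]), 'rotation': array([[-0.01022912, -0.99325841,  0.11546901],
       [-0.9999208 ,  0.00931367, -0.00846483],
       [ 0.00733233, -0.11554646, -0.99327501]])}
```

View pics/scene0.png

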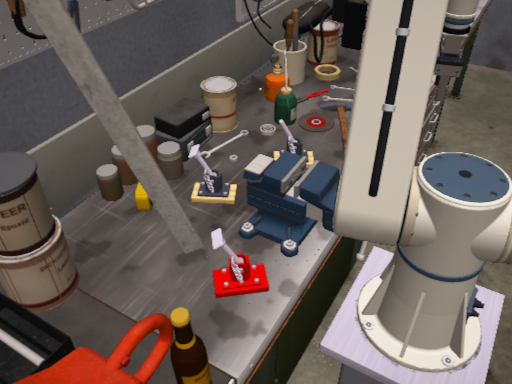

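View pics/top0.png

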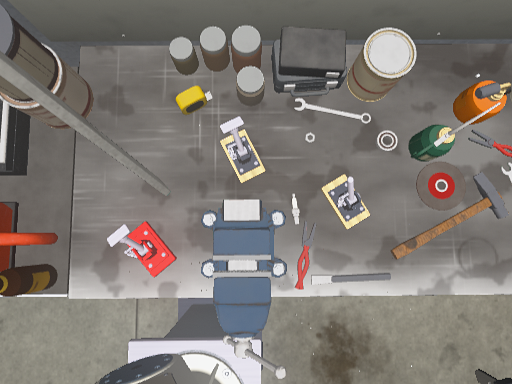

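Top view: there are three candidates. One is on a plywood base with a foot, around (242,152). One is on plywood with a plain tip at (346,200). The third is red with a foot at (148,248). The first fits; next come an enlarged crop and the measurements.

```bash
cat > h.py <<'E'
import numpy as np
def load(n):
    z=np.load(f"{n}.npz"); return z["p"],z["d"],z["K"],z["t"],z["R"]
def cloud(n):
    p,d,K,t,R=load(n); v,u=np.indices(d.shape)
    c=np.stack([(u-K[0,2])/K[0,0]*d,(v-K[1,2])/K[1,1]*d,d],-1)
    w=c@R.T+t; w[d==0]=np.nan; return p,w
def ray(n,u,v,z):
    p,d,K,t,R=load(n); r=R@np.array([(u-K[0,2])/K[0,0],(v-K[1,2])/K[1,1],1]); return t+r*(z-t[2])/r[2]
E
python3 - <<'E'
from h import *; import cv2
p,w=cloud("top")
hsv=cv2.cvtColor(p,cv2.COLOR_RGB2HSV)
m=((hsv[...,0]>12)&(hsv[...,0]<35)&(hsv[...,1]>60)&(hsv[...,2]>140)&(abs(w[...,2]-.018)<.012)).astype(np.uint8)
n,l,st,c=cv2.connectedComponentsWithStats(cv2.morphologyEx(m,cv2.MORPH_CLOSE,np.ones((9,9))))
for i in range(1,n):
    if st[i,4]<150: continue
    pts=np.array([ray("top",u,v,.018)[:2] for v,u in np.argwhere(l==i)])
    r=cv2.minAreaRect((pts*1000).astype(np.float32)); print("base",c[i],r,"z",np.nanmedian(w[(m>0)&(l==i)][:,2]))
    print(cv2.boxPoints(r))
for name,(a,b,e,f) in {"broad":(105,190,210,270),"plain":(165,235,315,375)}.items():
    q=w[a:b,e:f]; k=np.argwhere(q[...,2]>.135); P=q[q[...,2]>.135]
    print(name,"high pts",len(P),P.mean(0),P.min(0),P.max(0),"px",k.mean(0)[::-1]+[e,a])
# heights: coarse obstacle map, 5cm cells max z
P=w[~np.isnan(w[...,2])]
print("rows x .25..., cols y .25 -> -.6")
for x in np.arange(.15,.8,.05):
    print("%.2f"%x,[int(1000*max([0,*P[(abs(P[:,0]-x)<.025)&(abs(P[:,1]-y)<.025)][:,2]])) for y in np.arange(.25,-.5,-.05)])
a=cv2.resize(p[100:240,205:385],None,fx=4,fy=4,interpolation=2)
cv2.imwrite("pics/crop.png",a[:,:,::-1])
E
```

```text
base [243.27422303 158.80073126] ((598.556640625, -120.08943176269531), (118.28197479248047, 69.44129943847656), 26.290035247802734) z 0.01829761893247589
[[ 530.1547   -115.15462 ]
 [ 560.9113   -177.41315 ]
 [ 666.95856  -125.02425 ]
 [ 636.20197   -62.765717]]
base [343.92128801 203.77280859] ((481.6207580566406, -373.853759765625), (119.55581665039062, 69.63301849365234), 30.576894760131836) z 0.01843772103263036
[[ 412.44415 -374.28726]
 [ 447.8661  -434.23764]
 [ 550.79736 -373.42026]
 [ 515.3754  -313.46988]]
base [442.67640449 227.50898876] ((413.94854736328125, -610.5535888671875), (25.754016876220703, 273.41058349609375), 27.25529670715332) z 0.021364277966333667
[[ 339.8962  -494.92313]
 [ 465.10623 -737.9783 ]
 [ 488.0009  -726.1841 ]
 [ 362.79086 -483.1289 ]]
broad high pts 247 [ 0.63618346 -0.10100831  0.15137977] [ 0.61937357 -0.1253619   0.13758556] [ 0.65711769 -0.07543981  0.15885955] px [231.72469636 125.6194332 ]
plain high pts 51 [ 0.51467027 -0.35302457  0.1443883 ] [ 0.50682005 -0.36154394  0.13514065] [ 0.52268129 -0.34609272  0.14994982] px [349.94117647 180.
[... 169 characters left out ...]
25 [4, 5, 3, 4, 3, 4, 182, 183, 183, 180, 13, 3, 5, 4, 5]
0.30 [5, 4, 13, 25, 20, 24, 184, 184, 186, 184, 15, 17, 21, 20, 20]
0.35 [4, 5, 101, 89, 30, 24, 185, 185, 185, 184, 15, 14, 4, 5, 4]
0.40 [4, 4, 158, 157, 20, 13, 183, 184, 184, 182, 14, 14, 20, 21, 5]
0.45 [5, 4, 146, 149, 4, 22, 153, 166, 165, 38, 23, 12, 84, 78, 20]
0.50 [5, 5, 5, 131, 87, 4, 5, 140, 5, 5, 20, 21, 149, 83, 5]
0.55 [4, 4, 351, 321, 92, 4, 5, 70, 32, 16, 6, 4, 25, 24, 5]
0.60 [6, 4, 496, 330, 4, 4, 18, 158, 81, 5, 5, 6, 4, 7, 17]
0.65 [4, 475, 488, 5, 4, 4, 20, 158, 154, 5, 4, 14, 5, 5, 19]
0.70 [320, 5, 4, 4, 66, 68, 4, 6, 5, 5, 10, 9, 11, 10, 12]
0.75 [323, 4, 6, 6, 68, 71, 59, 98, 100, 78, 79, 126, 127, 153, 153]
```

View pics/crop.png

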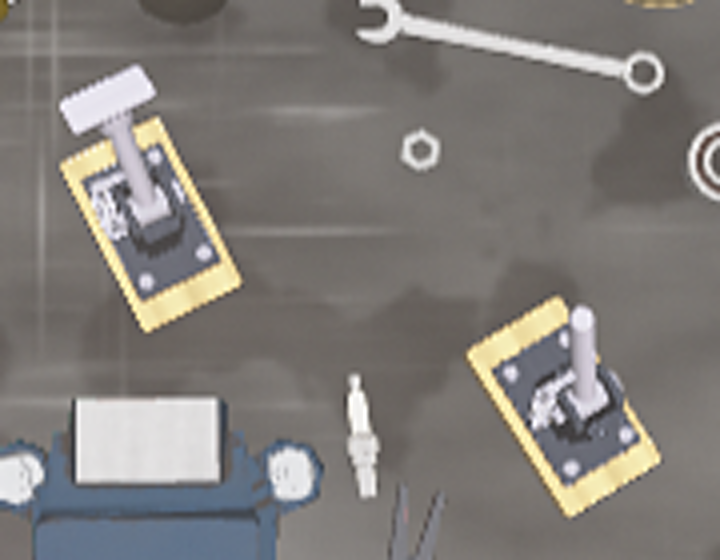

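Crop confirms it. The broad flat foot is at crop (107,98), on plywood, so this is the target. The plain tip is at crop (580,320), and that stand stays untouched. The base measures 118x69 mm at z 18 mm, and the foot is 42 mm out at 27°, both matching the given sizes. So base +x is about 26.3° in world, and I push toward (-0.896,-0.443) from the far side. The fingers will be shut, with tool x along base x.

>>> apply_moves --slide '[[0,0,-0.1],[0,0,-0.1],[0.223,-0.0744,0],[0.223,-0.0744,0],[0.223,-0.0744,0],[0.223,-0.0744,0],[0.223,-0.0744,0],[0.223,-0.0744,0]]' --delta_rot '[[0,0,-0.2],[0,0,-0.2],[0,0,0],[0,0,0],[0,0,0],[0,0,0],[0,0,0],[0,0,0]]' --jaw 0

```text
t: 1.1
tcp_pos: [0.356, -0.4053, 0.2624]
eef_rot: [[0.896, 0.444, -0.0], [0.444, -0.896, 0.0], [-0.0, -0.0, -1.0]]
wrist_force: [0.3, -0.5, 1.5]
width: 0.15
```

>>> apply_moves --slide '[[0.223,-0.0744,0],[0.223,-0.0744,0],[0.223,-0.0744,0],[0.223,-0.0744,0],[0.223,-0.0744,0],[0.223,-0.0744,0],[0.223,-0.0744,0],[0.223,-0.0744,0]]' --delta_rot '[[0,0,0],[0,0,0],[0,0,0],[0,0,0],[0,0,0],[0,0,0],[0,0,0],[0,0,0]]'

```text
t: 2.1
tcp_pos: [0.6228, -0.1402, 0.2622]
eef_rot: [[0.896, 0.444, -0.001], [0.444, -0.896, 0.0], [-0.001, -0.0, -1.0]]
wrist_force: [0.4, -0.6, 0.0]
width: 0.004
```

>>> apply_moves --slide '[[0.223,-0.0744,0],[0.223,-0.0744,0],[0,0,0],[0,0,0]]' --delta_rot '[[0,0,0],[0,0,0],[0,0,0],[0,0,0]]'

```text
t: 2.6
tcp_pos: [0.688, -0.0754, 0.2619]
eef_rot: [[0.896, 0.445, -0.002], [0.445, -0.896, -0.0], [-0.001, -0.0, -1.0]]
wrist_force: [0.7, 1.1, -0.1]
width: 0.005
```

>>> apply_moves --slide '[[0,0,0.19],[0,0,0.19],[0,0,0.19],[0,0,0],[-0.05,0,0],[-0.05,0,0],[-0.05,0,0],[-0.05,0,0]]' --delta_rot '[[0,0,0],[0,0,0],[0,0,0],[0,0,0],[0,0,0],[0,0,0],[0,0,0],[0,0,0]]'

```text
t: 3.6
tcp_pos: [0.6542, -0.093, 0.1503]
eef_rot: [[0.896, 0.444, 0.005], [0.444, -0.896, 0.0], [0.005, 0.002, -1.0]]
wrist_force: [5.9, 2.8, 5.4]
width: 0.003
```

Contact was made where expected (about 6.5 N). I'll continue the push past the middle.

>>> apply_moves --slide '[[-0.05,0,0],[-0.05,0,0],[-0.05,0,0],[-0.05,0,0],[-0.05,0,0],[-0.05,0,0],[0,0,0]]' --delta_rot '[[0,0,0],[0,0,0],[0,0,0],[0,0,0],[0,0,0],[0,0,0],[0,0,0]]'

```text
t: 4.47
tcp_pos: [0.5983, -0.1199, 0.1485]
eef_rot: [[0.896, 0.444, -0.001], [0.444, -0.896, 0.0], [-0.001, -0.0, -1.0]]
wrist_force: [0.9, 0.3, 0.1]
width: 0.003
```

>>> apply_moves --slide '[[0.15,0,0],[0.2,0,0],[0.1,0,-0.1],[0,0,-0.25],[0,0,-0.2],[0,-0.25,0],[0,-0.25,0],[0,0,0]]' --delta_rot '[[0,0,0],[0,0,0],[0,0,0],[0,0,0],[0,0,0],[0,0,0],[0,0,0],[0,0,0]]'

```text
t: 5.48
tcp_pos: [0.6343, 0.0126, 0.2589]
eef_rot: [[0.895, 0.447, -0.0], [0.447, -0.895, 0.001], [0.0, -0.001, -1.0]]
wrist_force: [0.5, 0.0, 0.4]
width: 0.002
```

```bash
python3 - <<'E'
from workcell import telemetry, camera, camera_params
from h import *; import cv2
p0,w0=cloud("top")
im=[]
for n in("scene","top"):
    p,d=camera(n); c=camera_params(n)
    np.savez(f"{n}1.npz",p=p,d=d,K=c["intrinsics"],t=c["xyz"],R=c["rotation"]); im.append(p)
p,w=cloud("top1")
for name,c in {"broad":(.5986,-.1201,26.3),"plain":(.4816,-.3739,30.6)}.items():
    a=np.radians(c[2])
    for W in(w0,w):
        q=W[...,:2]-np.array(c[:2]); bx=q@[np.cos(a),np.sin(a)]; by=q@[-np.sin(a),np.cos(a)]
        k=(abs(bx)<.07)&(abs(by)<.035)&(W[...,2]>.125)&(W[...,2]<.172)
        print(name,k.sum(),"bx",bx[k].min(),bx[k].mean(),bx[k].max(),"z",W[k][:,2].mean())
s=telemetry.get_state(); print(s["t"],s["tcp_pos"],s["wrist_force"])
a=cv2.resize(im[0][90:310,160:360],(400,440),interpolation=2); b=cv2.resize(im[1][90:280,200:380],(400,440),interpolation=2)
cv2.imwrite("pics/after.png",np.hstack([a,b])[:,:,::-1])
E
```

```text
broad 263 bx 0.02520377597136302 0.041324118030131265 0.05583320240238274 z 0.15001883306872538
broad 267 bx -0.055739927486989006 -0.04432276483260324 -0.023995735096005 z 0.15169792230626614
plain 69 bx 0.02441260649146489 0.03658645993836877 0.04762871190947981 z 0.14060636261873538
plain 68 bx 0.024400609112201137 0.03657783941693357 0.04762933859794456 z 0.14046847574221985
5.575 [0.63569387 0.0101691  0.25882339] [-0.06033566  0.11309551 -0.44388762]
```

View pics/after.png

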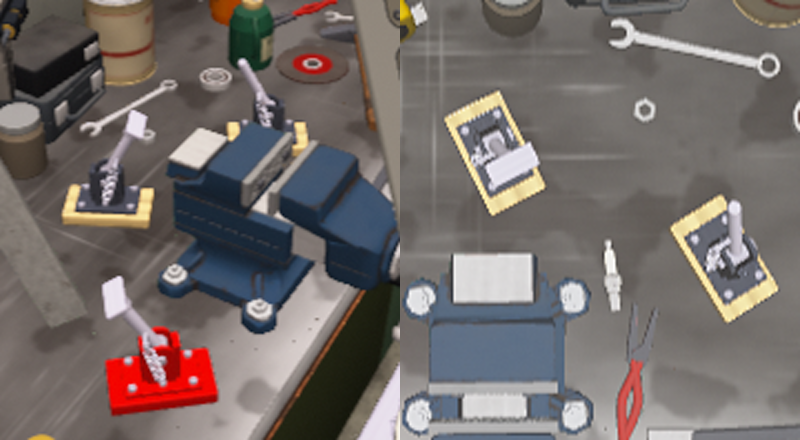

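The footed leg now leans to the other side, with its foot at right-panel (512,163). The plain stand at (735,215) and the red one are unchanged, and the arm is clear.

```bash
python3 -c "
from workcell import env; print(env.job_done())"
```

```text
the job is handed in; nothing more can be done
None
```

The broad-footed kickstand's leg has snapped over to its other stop and is resting there. I pushed it from the far side with the gripper's fingers shut, then backed away, and handed the job in at about 5.6 s of the 29 s allowed.

- **Footed leg:** in the depth image, the foot's mean position moved from 41 mm on the base's +x side to 44 mm on its -x side. It is about 152 mm high, which fits the 28° stop.
- **Push force:** the wrist showed about 6.5 N sideways and 5.4 N upward at the first contact reading. It was back to about 1 N or less once the leg had snapped over.
- **Plain kickstand:** its leg measured the same before and after, to within 0.1 mm.
- **Red look-alike:** it looks unchanged in the final picture; I did not measure it.
- **Arm:** it was clear of everything at hand-in, with the wrist force near zero.

No check failed or disagreed.

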